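# Open the capsule box for refilling

### The arm

A 6-joint arm with a two-finger parallel gripper is mounted at the origin on the work surface. World frame = base frame: x ahead of the robot, y to its left, z up, the work surface at z = 0. Lengths are in m, angles in rad, forces in N, time in s.
With the tool pointing down it reaches from about 0.35 to 0.925 m from the base axis. Payload 6.4 kg.
Tool frame: the origin (TCP) lies at the very end of the fingers, on their centre line; the grasp point (between the pads) lies 19 mm behind it; z points along the fingers, y is the line along which they close (so a half turn about z gives the same grasp; the last joint's range is limited). The gripper opens to 85 mm and grips with 20 to 120 N. Pads are 22 mm wide; open, the fingers measure 114 mm over their backs; the gripper's body (76 mm by 85 mm) begins 54 mm behind the grasp point. The pads swing forward as they close: fully open they stand 13 mm farther back than shut.
Start: joints at [0.934, 0.245, 1.558, -0, 1.339, -0.174], TCP at [0.29, 0.582, 0.231] pointing down, gripper open.
Joint ranges: [-3.13, 3.13], [-1.02, 2.26], [0.13, 2.54], [-0.95, 4.09], [0.21, 2.88], [-2.74, 2.74]. Speed limits (rad/s): [2.57, 2.57, 3.14, 3.14, 3.14, 3.14].

### API

Orientations are given as a unit quaternion [w, x, y, z].
In Python, from cell import robot gives the robot as it stands.
- The arm moves only by the tool arm_command, never from a script. Its argument "targets" is a list of rows, each a list of 4 numbers: the shift along the tool's x, y, z in m, then the turn about the tool's z in rad. In form: [[x, y, z, roll], ...]. A call has 1 to 20 rows; each row shifts and turns the commanded pose from where the row before left it, along the tool's axes as they then stand; what a row does not reach is not made up. A row lasts 1/12 s, in which the tool goes at most 41.7 mm and 7.16 degrees, less where a joint would pass 70% of its speed; a pose out of reach is approached as far as the arm can. A call is refused whole if a number of a shift passes 0.0417 or a number of a turn 0.125, either way. A call with a gripper value outside its range is refused whole. "gripper" is the opening in per cent of the stroke, from 0 (shut) to 100 (fully open), set as the call begins (left out, the last holds). The fingers move at their own pace and stop on an object; "grip_force" is the grip in N (left out, the last holds). Time passes only in rows, so rows that do not move let the fingers close. It gives the time, the measured TCP pose, the force, the opening and the grip force at its end, in the units of the state.
- robot.sense(): the state, without advancing time (a new reading comes with each control period).
- robot.snapshot(name): name is "side" or "top"; returns a dict with "frame" (420x560x3 uint8, red, green, blue), "z_map" (420x560 float32, m along the optical axis (not along the pixel's ray), 0 where there is no reading), "mtx" (3x3 intrinsics, pixels), "dist" ([k1, k2, p1, p2, k3] as OpenCV has them; the pictures are not rectified), "pose" (4x4, takes a point from camera to world coordinates). Camera axes: x right, y up, looking along -z (the intrinsics and any distortion apply to the point x, -y, -z); pixel columns grow to the right and rows downward; lengths in m; the calibration is good to about 2 mm. A picture is of the moment at which its call begins.
- robot.job_done(): hands the job in; it is judged then, once.
The state is a dict: "t": time; "qpos": joint angles; "joint_velocities": joint speeds; "tau": joint torques, N m; "position": TCP position; "orientation": TCP orientation; "force": force on the tool from outside, world axes, zero at the start; "ft_torque": the same for the moment, N m; "finger_gap": finger opening in m; "grip_force": force on a finger pad.
Only numpy, scipy, OpenCV 4.12 (cv2) and the standard library are available. Lean on these libraries where they do the work, as an engineer would, in place of code of your own. Each camera call takes 0.05 s, during which the arm holds its last target. There are 200 camera calls.

### The job

Open the coffee capsule box for refilling: first slide its latch all the way to the open end stop while the cover still sits on the box, then lift the cover off and lay it flat, handle up, inside the tray beside the cup of stirrers. Set the cover down rather than drop it, and leave the cup, the jar and the carton standing where they are.

Things in the scene. Friction and masses are not known exactly. Their poses are not given: they have to be found in the camera images.
- caddy: White open-topped capsule box, fixed. The box proper is 150 mm along its x, 110 mm along y, 90 mm high, walls 4 mm. Origin: centre of the box's underside, at table level. A white latch block 50 mm along x, 110 mm wide, 84 mm high is joined to its -x end (x -125 to -75 mm); the black latch grip runs along y on top of it.
- latch (a joint): Travel of the slide latch in m: 0 = locked end (grip at y = -30 mm in the box's frame), 0.060 = open end stop (y = +30 mm). It slides towards the box's +y and stays where left (about 2 N of friction). Its steel tongue lies over the cover's tab and holds the cover down until about 0.04.
- latch_grip (a point): Point in the upright black latch grip, 120 mm above the table, at x = -108 mm in the box's frame; axes as the box's. The grip is a block 20 mm along x, 26 mm along y (the sliding direction), from 85 to 135 mm above the table. The tongue, 20 mm wide, sticks out from its foot towards +x, top 103 mm above the table.
- cover: Loose wooden cover, 156 mm (x) by 116 mm (y), 8 mm thick, about 0.25 kg, a steel bar handle on top, a steel tab (36 mm wide, 4 mm thick) jutting 16 mm from its -x edge at y = -20 mm. Origin: centre of the plate's underside, at first 90 mm above the table on the box's walls, axes about the box's. A rim under it reaches 8 mm into the box with 3 mm play.
- cover_handle (a point): Centre of the cover's bar handle, 39 mm above the cover's origin. The bar is 84 mm long along the cover's x, 14 mm wide along y, 14 mm high, on two feet 12 mm long at x = -34 and +34 mm, with 24 mm between the plate and the bar's underside.
- tray: Wooden tray, fixed, 220 mm (x) by 320 mm (y), rim 22 mm high, walls and floor 6 mm thick. Origin: centre of its underside. The cup of stirrers stands in its +y end; the -y part, from y = -154 to about +40 mm, is free. A cover lying flat in it has its origin about 14 mm above the table.
- cup: White and blue ceramic cup, 80 mm in diameter, 90 mm high, with wooden stirrers up to 138 mm; it stands loose in the +y end of the tray. Origin: centre of its underside. Bystander.
- jar: White sugar jar with a black lid, 90 mm in diameter, 152 mm high, standing loose beside the capsule box. Origin: centre of its underside. Bystander.
- carton: Upright carton, 120 mm (x) by 60 mm (y), 200 mm high, standing loose on the other side of the capsule box. Origin: centre of its underside. Bystander.
There are look-alikes about, which are no part of the job. What is shaped like the cover but purple is not meant.

How it is judged:
On the way, in this order (a step that is already met when the one before it is completed fails the run):
1. the latch is slid to its open end stop while the cover still sits on the box (value of joint latch above 0.055 m and z of cover in the frame of caddy between 0.085 and 0.096 m and horizontal distance between cover and caddy below 0.012 m), for 0.1 s.
2. the cover is lifted clear off the box (value of joint latch above 0.055 m and z of cover in the frame of caddy above 0.115 m and contact force between the fingers and cover above 0.3 N), for 0.1 s.
At the end, for the whole second after the job is handed in: The latch stands at its open end stop (within 5 mm), and the cover lies flat and still, handle up (tilt under 0.06 rad), on the floor of the tray inside its rim (origin 9 to 19 mm above the tray's underside), with the cup, jar and carton undisturbed (value of joint latch above 0.055 m and z of cover in the frame of tray between 0.009 and 0.019 m and x of cover in the frame of tray between -0.07 and 0.07 m and y of cover in the frame of tray between -0.11 and 0.11 m and angle between cover's own z axis and vertical below 0.06 rad and linear speed of cover below 0.02 m/s and angular speed of cover below 0.1 rad/s); the robot touches nothing.
It fails at once if the cup is shifted or tipped (distance of cup from where it was at the start of the episode above 0.02 m or angle between cup's own z axis and vertical above 0.25 rad).
It fails at once if the jar is shifted or tipped (distance of jar from where it was at the start of the episode above 0.02 m or angle between jar's own z axis and vertical above 0.25 rad).
It fails at once if the carton is shifted or tipped (distance of carton from where it was at the start of the episode above 0.02 m or angle between carton's own z axis and vertical above 0.25 rad).
It fails at once if the cover is dropped or thrown (moves faster than 0.7 m/s without being held, as after a fall of about 25 mm) (linear speed of cover above 0.7 m/s and contact force between the fingers and cover below 0.1 N).
It also fails if it takes over 51 s, if anything falls off the work surface, if the arm or the gripper's body presses on something with over 40 N, if the wrist force passes 120 N, or if a joint passes its speed limit or range.

## Working session

There is one attempt and no reset: what is moved stays moved. The work goes in short steps, Python scripts to look and compute and a tool call to move; the robot and the scene stay as the last step left them, time stands still between calls to the robot, and variables do not carry over. Pictures are saved under pics/ and viewed, at most 10 in all, crops included, and the job is handed in when it is done.

Besides the shell and the picture viewer there is one more tool, called after "Call:" by a JSON object that holds its "name" and its "arguments", one argument or row to a line. arm_command: Moves the arm, as the interface text tells. Its arguments: {"type":"object","properties":{"targets":{"type":"array"},"gripper":{"type":"number"},"grip_force":{"type":"number"}},"required":["targets"]}

```bash
mkdir -p pics
cat > h.py <<'E'
import numpy as np, cv2
from cell import robot
def pts(s):
    z=s["z_map"]; h,w=z.shape
    u,v=np.meshgrid(np.arange(w),np.arange(h))
    p=cv2.undistortPoints(np.stack([u,v],-1).reshape(-1,1,2).astype(float),np.array(s["mtx"]),np.array(s["dist"])).reshape(h,w,2)
    c=np.stack([p[...,0]*z,-p[...,1]*z,-z],-1)
    T=np.array(s["pose"]); W=c@T[:3,:3].T+T[:3,3]
    W[z==0]=np.nan
    return W
E
python3 - <<'E'
from h import *
for n in("top","side"):
    s=robot.snapshot(n); np.savez("%s.npz"%n,**s)
    cv2.imwrite("pics/%s0.png"%n,cv2.cvtColor(s["frame"],cv2.COLOR_RGB2BGR)); print(n,np.round(s["pose"],3).tolist())
print(robot.sense())
E
```

```text
top [[0.116, 0.97, -0.215, 0.259], [-0.993, 0.112, -0.03, -0.032], [-0.005, 0.217, 0.976, 1.276], [0.0, 0.0, 0.0, 1.0]]
side [[1.0, 0.014, 0.008, 0.487], [-0.006, 0.761, -0.648, -0.59], [-0.015, 0.648, 0.761, 0.802], [0.0, 0.0, 0.0, 1.0]]
{'t': 0.1, 'qpos': array([ 9.33894501e-01,  2.45768714e-01,  1.55893195e+00,  6.86628169e-06,
        1.33871927e+00, -1.74121289e-01]), 'joint_velocities': array([ 0.00032504, -0.00106683, -0.00256139, -0.00133503, -0.00203237,
       -0.00069823]), 'tau': array([-4.44297730e-04, -4.30670536e+01, -3.27128220e+01, -2.51828988e-04,
        2.81886591e-03, -2.58729239e-05]), 'position': array([0.28987406, 0.5811994 , 0.23025345]), 'orientation': array([-3.63490748e-04,  2.29331636e-01,  9.73347916e-01, -8.38227754e-04]), 'force': array([ 0.6430551 , -0.47924033,  0.75326859]), 'ft_torque': array([-0.03126606, -0.02015751,  0.0037499 ]), 'grip_force': 0.0, 'finger_gap': 0.08534831026378271}
```

View pics/top0.png

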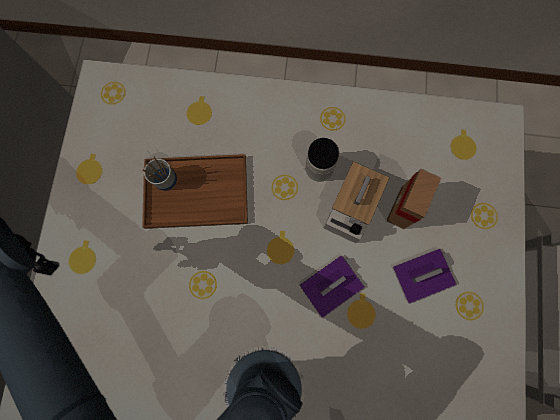

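View pics/side0.png

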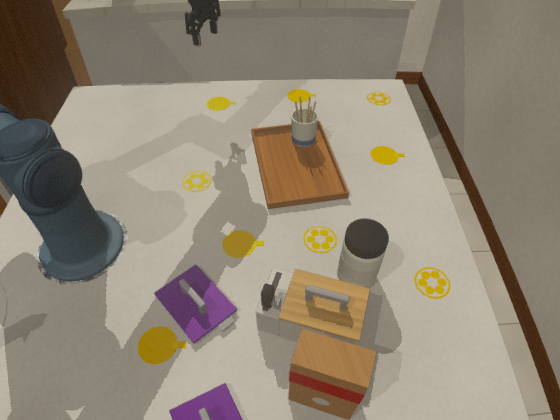

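The top view shows the cover at about (360,195) with its handle at (367,190), the latch grip at (352,228), the tray at (195,190) and the cup at (160,172). The jar is at (322,157) and the carton at (415,200). In the side view the handle is at (327,295) and the grip at (270,290).

```bash
cat > m.py <<'E'
from h import *
def rect(name,P,f=1):
    P=P[np.isfinite(P).all(1)]
    r=cv2.minAreaRect((P[:,:2]*1000).astype(np.float32))
    print(name,len(P),"rect mm",np.round(r[0],1),np.round(r[1],1),round(r[2],1),"med z",np.round(np.median(P[:,2]),4),"mean",np.round(P[:,:2].mean(0),4))
def box(W,u0,u1,v0,v1,z0,z1):
    R=W[v0:v1,u0:u1].reshape(-1,3); return R[(R[:,2]>z0)&(R[:,2]<z1)]
E
python3 - <<'E'
from m import *
t=dict(np.load("top.npz")); s=dict(np.load("side.npz"))
W=pts(t); V=pts(s)
for n,(A,B) in {"plate":((325,390,160,226,.090,.105),(283,370,268,340,.090,.105)),
 "handle":((350,385,165,215,.125,.145),(298,355,275,312,.125,.145)),
 "grip":((335,368,212,240,.126,.145),(255,290,268,312,.126,.145)),
 "latchblk":((320,368,205,245,.078,.09),(255,292,268,322,.078,.09)),
 "tray":((138,255,148,235,.015,.03),(245,350,118,212,.015,.03)),
 "jar":((300,345,130,175,.14,.165),(340,392,215,262,.14,.165)),
 "carton":((395,445,165,225,.19,.215),(285,380,330,380,.19,.215)),
 "cup":((140,185,150,190,.08,.1),(285,322,95,150,.08,.1))}.items():
    rect(n+" top",box(W,*A)); rect(n+" side",box(V,*B))
E
```

```text
plate top 1984 rect mm [ 582.8 -182.7] [177.  179.9] 71.9 med z 0.0974 mean [ 0.5797 -0.2133]
plate side 3897 rect mm [ 588.  -194.4] [165.2 163.5] 73.1 med z 0.0974 mean [ 0.5847 -0.2225]
handle top 151 rect mm [ 583.6 -214.9] [14.1 82.1] 71.5 med z 0.1348 mean [ 0.5828 -0.2144]
handle side 372 rect mm [ 584.  -217.3] [15.8 82.6] 71.1 med z 0.1345 mean [ 0.5825 -0.219 ]
grip top 71 rect mm [ 471.7 -205.5] [25.5 19.2] 71.2 med z 0.1336 mean [ 0.4715 -0.2052]
grip side 146 rect mm [ 472.1 -208.9] [26.8 20.2] 73.6 med z 0.1339 mean [ 0.4721 -0.2102]
latchblk top 496 rect mm [ 505.5 -188.9] [109.5  87.4] 70.6 med z 0.0834 mean [ 0.4888 -0.1748]
latchblk side 710 rect mm [ 495.3 -187.7] [113.1  67.3] 73.2 med z 0.0835 mean [ 0.4887 -0.1832]
tray top 831 rect mm [552.8 288.1] [221.9 323.1] 9.5 med z 0.0218 mean [0.55   0.2948]
tray side 874 rect mm [554.  284.9] [222.5 326.2] 9.4 med z 0.0209 mean [0.5603 0.2562]
jar top 731 rect mm [674.5 -91.6] [85.8 85.7] 4.5 med z 0.1514 mean [ 0.6733 -0.0922]
jar side 1266 rect mm [675.5 -94.8] [87.2 87.2] 33.8 med z 0.1513 mean [ 0.6744 -0.0994]
carton top 1001 rect mm [ 575.  -363.2] [ 60.9 121.6] 70.0 med z 0.1993 mean [ 0.5729 -0.3611]
carton side 2943 rect mm [ 575.1 -364.6] [ 61.9 120.6] 70.6 med z 0.1995 mean [ 0.5732 -0.3648]
cup top 215 rect mm [578.9 387.9] [76.6 78.4] 9.1 med z 0.0927 mean [0.5792 0.3892]
cup side 283 rect mm [580.9 384.5] [81.2 77.9] 51.6 med z 0.0899 mean [0.5805 0.3815]
```

Call:
{"name": "arm_command", "arguments": {
  "targets": [
    [0,0,0,-0.07],
    [0,0,0,-0.07],
    [-0.017,-0.0275,0,0],
    [-0.017,-0.0275,0,0],
    [-0.017,-0.0275,0,0],
    [-0.017,-0.0275,0,0],
    [-0.017,-0.0275,0,0],
    [-0.017,-0.0275,0,0],
    [-0.017,-0.0275,0,0],
    [-0.017,-0.0275,0,0],
    [-0.017,-0.0275,0,0],
    [-0.017,-0.0275,0,0],
    [-0.017,-0.0275,0,0],
    [-0.017,-0.0275,0,0],
    [-0.017,-0.0275,0,0],
    [-0.017,-0.0275,0,0],
    [-0.017,-0.0275,0,0],
    [-0.017,-0.0275,0,0],
    [-0.017,-0.0275,0,0],
    [-0.017,-0.0275,0,0]
  ],
  "gripper": 100
}}

```text
t: 1.77
position: [0.4232, 0.0136, 0.2311]
orientation: [-0.0, 0.161, 0.987, 0.0]
force: [-0.1, 0.3, -0.6]
finger_gap: 0.0853
grip_force: 0.0
```

```bash
cat >> h.py <<'E'
from scipy.spatial.transform import Rotation as Ro
def delta(target):
    "shift in tool axes from measured TCP to a world point; heading of tool y in deg"
    s=robot.sense(); q=s["orientation"]; R=Ro.from_quat([q[1],q[2],q[3],q[0]]).as_matrix()
    print("t",s["t"],"pos",np.round(s["position"],4),"shift",np.round(R.T@(np.array(target)-s["position"]),4),"head y",round(np.degrees(np.arctan2(R[1,1],R[0,1])),2),"F",np.round(s["force"],1),"q",np.round(s["qpos"],2),"gap",round(s["finger_gap"],4))
E
python3 -c "
from h import *
delta([.472,-.208,.106])"
```

```text
t 1.7667 pos [0.4232 0.0136 0.2311] shift [-0.1167 -0.1946  0.125 ] head y 71.49 F [-0.1  0.3 -0.6] q [-0.24 -0.32  2.11  0.    1.36 -1.48] gap 0.0853
```

Call:
{"name": "arm_command", "arguments": {
  "targets": [
    [-0.0146,-0.0243,0,0],
    [-0.0146,-0.0243,0,0],
    [-0.0146,-0.0243,0,0],
    [-0.0146,-0.0243,0,0],
    [-0.0146,-0.0243,0,0],
    [-0.0146,-0.0243,0,0],
    [-0.0146,-0.0243,0,0],
    [-0.0146,-0.0243,0,0],
    [0,0,0,0],
    [0,0,0.02,0],
    [0,0,0.02,0],
    [0,0,0.02,0],
    [0,0,0.02,0],
    [0,0,0.015,0],
    [0,0,0.015,0],
    [0,0,0.01,0],
    [0,0,0.004,0],
    [0,0,0,0]
  ]
}}

```text
t: 3.27
position: [0.4718, -0.2055, 0.1063]
orientation: [-0.001, 0.161, 0.987, 0.001]
force: [0.6, -0.5, 0.1]
finger_gap: 0.0859
grip_force: 0.0
```

Call:
{"name": "arm_command", "arguments": {
  "targets": [
    [0,0,0,0],
    [0,0,0,0],
    [0,0,0,0],
    [0,0,0,0],
    [0,0,0,0],
    [0,0,0,0],
    [0,0,0,0],
    [0,0,0,0],
    [0,0,0,0],
    [0,0,0,0]
  ],
  "gripper": 0,
  "grip_force": 40
}}

```text
t: 4.1
position: [0.4728, -0.2065, 0.108]
orientation: [0.0, 0.161, 0.987, -0.0]
force: [-1.7, 0.1, 5.4]
finger_gap: 0.0251
grip_force: 42.1
```

Gripped at 25–26 mm, as the grip's width should be. Sliding along tool +y by 61 mm.

Call:
{"name": "arm_command", "arguments": {
  "targets": [
    [0,0.006,0,0],
    [0,0.006,0,0],
    [0,0.006,0,0],
    [0,0.006,0,0],
    [0,0.006,0,0],
    [0,0.006,0,0],
    [0,0.006,0,0],
    [0,0.006,0,0],
    [0,0.006,0,0],
    [0,0.004,0,0],
    [0,0.003,0,0],
    [0,0.001,0,0],
    [0,0,0,0],
    [0,0,0,0]
  ]
}}

```text
t: 5.27
position: [0.4914, -0.1521, 0.108]
orientation: [-0.0, 0.16, 0.987, -0.005]
force: [-7.9, -19.2, 2.0]
finger_gap: 0.0251
grip_force: 42.3
```

```bash
python3 -c "
from h import *
delta([.4728,-.2065,.108])"
```

```text
t 5.2667 pos [ 0.4914 -0.1521  0.108 ] shift [ 0.0005 -0.0575  0.0006] head y 71.57 F [ -7.9 -19.2   2. ] q [-0.52  0.08  1.99 -0.01  1.07 -1.76] gap 0.0251
```

At the end stop (21 N reaction). Easing off the load, opening, rising and checking.

Call:
{"name": "arm_command", "arguments": {
  "targets": [
    [0,-0.002,0,0],
    [0,0,0,0],
    [0,0,0,0]
  ]
}}

```text
t: 5.52
position: [0.4914, -0.1523, 0.108]
orientation: [0.0, 0.161, 0.987, -0.003]
force: [-5.2, -11.6, 4.3]
finger_gap: 0.0255
grip_force: 42.4
```

Call:
{"name": "arm_command", "arguments": {
  "targets": [
    [0,0,0,0],
    [0,0,0,0],
    [0,0,0,0],
    [0,0,0,0],
    [0,0,0,0],
    [0,0,0,0],
    [0,0,0,0],
    [0,0,-0.01,0],
    [0,0,-0.02,0],
    [0,0,-0.02,0],
    [0,0,-0.02,0],
    [0,0,-0.02,0],
    [0,0,-0.02,0],
    [0,0,-0.02,0],
    [0,0,0,0]
  ],
  "gripper": 100
}}

```text
t: 6.77
position: [0.4937, -0.1505, 0.2429]
orientation: [0.004, 0.161, 0.987, -0.002]
force: [0.7, 0.8, 1.1]
finger_gap: 0.0856
grip_force: 0.0
```

Run:
```python
from m import *
s=robot.snapshot("side"); V=pts(s); t=robot.snapshot("top"); W=pts(t)
cv2.imwrite("pics/side1.png",cv2.cvtColor(s["frame"],cv2.COLOR_RGB2BGR))
rect("handle side",box(V,298,355,275,312,.125,.145)); rect("handle top",box(W,350,385,165,215,.125,.145))
rect("grip side",box(V,255,300,250,312,.126,.145))
delta([.584,-.216,.117])
```

```text
handle side 371 rect mm [ 583.9 -217.8] [15.3 82.5] 71.0 med z 0.1343 mean [ 0.5828 -0.2191]
handle top 0 rect mm [0. 0.] [0. 0.] 0.0 med z nan mean [nan nan]
grip side 131 rect mm [ 490.7 -154.7] [25.  19.6] 68.5 med z 0.1342 mean [ 0.4908 -0.1562]
t 6.8667 pos [ 0.4919 -0.1495  0.2383] shift [-0.1082 -0.0338  0.1216] head y 71.51 F [ 0.4  0.6 -0.7] q [-0.52 -0.09  1.9   0.    1.33 -1.76] gap 0.0854
  return _methods._mean(a, axis=axis, dtype=dtype,
  ret = ret.dtype.type(ret / rcount)
m.py:5: RuntimeWarning: Mean of empty slice.
  print(name,len(P),"rect mm",np.round(r[0],1),np.round(r[1],1),round(r[2],1),"med z",np.round(np.median(P[:,2]),4),"mean",np.round(P[:,:2].mean(0),4))
  ret = um.true_divide(
```

View pics/side1.png

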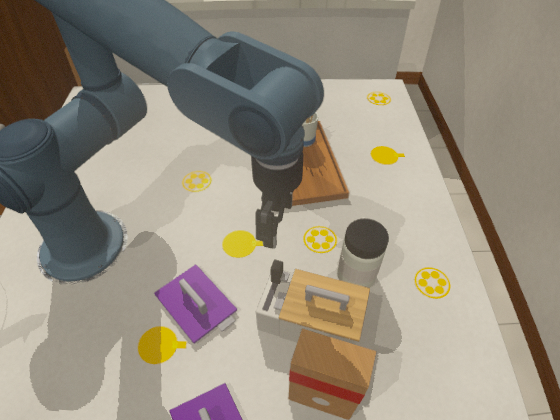

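The side view shows the grip now at (277,270), moved 57–58 mm to box y ≈ +29, which is the end stop. The cover is unmoved and its handle is at (327,295). Next I go over the handle and down.

Call:
{"name": "arm_command", "arguments": {
  "targets": [
    [-0.018,-0.0056,0,0],
    [-0.018,-0.0056,0,0],
    [-0.018,-0.0056,0,0],
    [-0.018,-0.0056,0,0],
    [-0.018,-0.0056,0,0],
    [-0.018,-0.0056,0,0],
    [0,0,0,0],
    [0,0,0.02,0],
    [0,0,0.02,0],
    [0,0,0.02,0],
    [0,0,0.02,0],
    [0,0,0.02,0],
    [0,0,0.015,0],
    [0,0,0.008,0],
    [0,0,0.004,0],
    [0,0,0,0]
  ]
}}

```text
t: 8.2
position: [0.5823, -0.2149, 0.109]
orientation: [-0.001, 0.161, 0.987, 0.0]
force: [0.2, -0.3, -0.3]
finger_gap: 0.0856
grip_force: 0.0
```

Call:
{"name": "arm_command", "arguments": {
  "targets": [
    [0,0,0,0],
    [0,0,0,0],
    [0,0,0,0],
    [0,0,0,0],
    [0,0,0,0],
    [0,0,0,0],
    [0,0,0,0],
    [0,0,0,0],
    [0,0,0,0],
    [0,0,0,0],
    [0,0,0,0],
    [0,0,0,0]
  ],
  "gripper": 0,
  "grip_force": 70
}}

```text
t: 9.2
position: [0.5836, -0.2156, 0.1109]
orientation: [0.0, 0.161, 0.987, -0.0]
force: [-0.3, 2.1, 5.3]
finger_gap: 0.0125
grip_force: 69.7
```

Call:
{"name": "arm_command", "arguments": {
  "targets": [
    [0,0,-0.003,0],
    [0,0,-0.006,0],
    [0,0,-0.01,0],
    [0,0,-0.01,0],
    [0,0,-0.01,0],
    [0,0,-0.01,0],
    [0,0,-0.01,0],
    [0,0,-0.01,0],
    [0,0,-0.01,0],
    [0,0,-0.01,0],
    [0,0,-0.01,0],
    [0,0,-0.01,0],
    [0,0,-0.005,0],
    [0,0,0,0],
    [0,0,0,0]
  ]
}}

```text
t: 10.45
position: [0.5833, -0.2155, 0.2244]
orientation: [0.0, 0.161, 0.987, -0.0]
force: [0.3, -0.2, -1.6]
finger_gap: 0.0128
grip_force: 68.7
```

Run:
```python
from m import *
s=robot.snapshot("side")
cv2.imwrite("pics/side2.png",cv2.cvtColor(s["frame"],cv2.COLOR_RGB2BGR))
V=pts(s); rect("grip side",box(V,255,300,250,312,.126,.145))
delta([.568,.228,.225])
```

```text
grip side 56 rect mm [ 485.4 -152.6] [25.  10.1] 71.8 med z 0.1343 mean [ 0.4855 -0.1539]
t 10.5 pos [ 0.583  -0.2153  0.2238] shift [ 0.1549  0.4157 -0.001 ] head y 71.5 F [ 0.4 -0.2 -3.1] q [-0.54  0.19  1.64  0.    1.32 -1.78] gap 0.0123
```

View pics/side2.png

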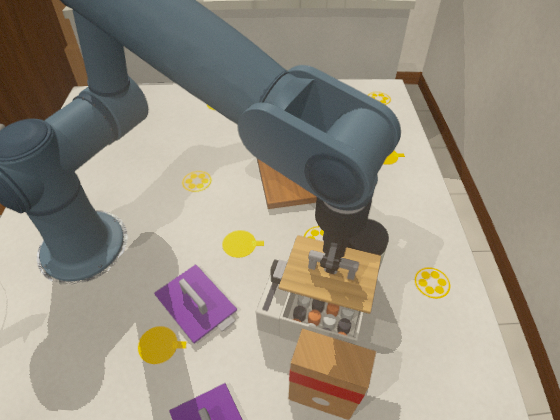

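The side view shows the cover held level by its bar at (335,262), clear of the box and above the jar lid. Carrying it straight over to the tray.

Call:
{"name": "arm_command", "arguments": {
  "targets": [
    [0.004,0.01,0,0],
    [0.008,0.021,0,0],
    [0.008,0.021,0,0],
    [0.008,0.021,0,0],
    [0.008,0.021,0,0],
    [0.008,0.021,0,0],
    [0.008,0.021,0,0],
    [0.008,0.021,0,0],
    [0.008,0.021,0,0],
    [0.008,0.021,0,0],
    [0.008,0.021,0,0],
    [0.008,0.021,0,0],
    [0.008,0.021,0,0],
    [0.008,0.021,0,0],
    [0.008,0.021,0,0],
    [0.008,0.021,0,0],
    [0.008,0.021,0,0],
    [0.008,0.021,0,0],
    [0.008,0.021,0,0],
    [0.004,0.016,0,0]
  ]
}}

```text
t: 12.17
position: [0.5658, 0.2182, 0.2234]
orientation: [-0.001, 0.16, 0.987, 0.0]
force: [-0.2, -0.7, -2.9]
finger_gap: 0.0131
grip_force: 68.7
```

Call:
{"name": "arm_command", "arguments": {
  "targets": [
    [0.002,0.006,0,0],
    [0,0,0,-0.06],
    [0,0,0,-0.06],
    [0,0,0,-0.06],
    [0,0,0,-0.06],
    [0,0,0,-0.06],
    [0,0,0,-0.06],
    [0,0,0,-0.06],
    [0,0,0,-0.07],
    [0,0,0,0],
    [0,0,0,0]
  ]
}}

```text
t: 13.08
position: [0.5669, 0.222, 0.2238]
orientation: [-0.0, -0.083, 0.997, -0.0]
force: [-0.2, -0.3, -1.8]
finger_gap: 0.0125
grip_force: 68.7
```

Run:
```python
from m import *
s=robot.snapshot("side"); V=pts(s)
cv2.imwrite("pics/side3.png",cv2.cvtColor(s["frame"],cv2.COLOR_RGB2BGR))
P=V.reshape(-1,3); P=P[(abs(P[:,0]-.568)<.12)&(abs(P[:,1]-.228)<.11)&(P[:,2]>.19)&(P[:,2]<.222)]
rect("plate",P)
delta([.568,.228,.035])
```

```text
plate 1718 rect mm [559.4 218.2] [170.8 121.4] 9.2 med z 0.2101 mean [0.5619 0.2028]
t 13.1333 pos [0.567 0.222 0.224] shift [-0.0021  0.0058  0.189 ] head y 99.47 F [ 0.7 -0.  -2.4] q [ 0.19  0.16  1.67 -0.    1.31 -1.55] gap 0.013
```

View pics/side3.png

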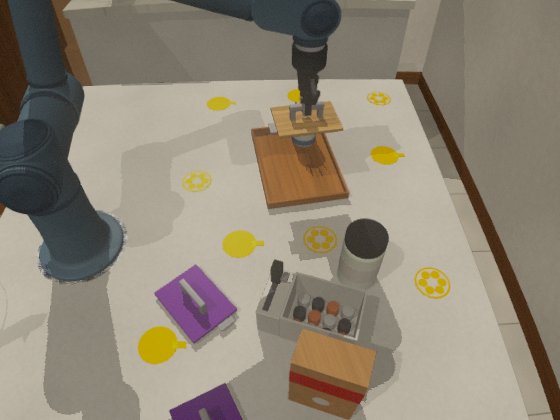

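The side view shows the cover held over the free part of the tray at (306,118), aligned at 9.2° against the tray's 9.5°. Lowering it, slowly near the floor.

Call:
{"name": "arm_command", "arguments": {
  "targets": [
    [0,0,0.01,0],
    [0,0,0.02,0],
    [0,0,0.02,0],
    [0,0,0.02,0],
    [0,0,0.02,0],
    [0,0,0.02,0],
    [0,0,0.02,0],
    [0,0,0.02,0],
    [0,0,0.01,0],
    [0,0,0.01,0],
    [0,0,0.006,0],
    [0,0,0.004,0],
    [0,0,0.002,0],
    [0,0,0.002,0],
    [0,0,0,0],
    [0,0,0,0]
  ]
}}

```text
t: 14.47
position: [0.5678, 0.2223, 0.041]
orientation: [0.001, -0.084, 0.997, 0.0]
force: [-0.3, 0.4, -2.2]
finger_gap: 0.0126
grip_force: 68.7
```

Call:
{"name": "arm_command", "arguments": {
  "targets": [
    [0,0,0.001,0],
    [0,0,0.001,0],
    [0,0,0.001,0],
    [0,0,0.001,0],
    [0,0,0,0],
    [0,0,0,0]
  ]
}}

```text
t: 14.97
position: [0.5672, 0.2222, 0.0362]
orientation: [-0.0, -0.084, 0.997, -0.0]
force: [0.1, -0.5, -3.2]
finger_gap: 0.0127
grip_force: 68.7
```

Call:
{"name": "arm_command", "arguments": {
  "targets": [
    [0,0,0.001,0],
    [0,0,0.001,0],
    [0,0,0,0],
    [0,0,0,0]
  ]
}}

```text
t: 15.3
position: [0.5675, 0.2222, 0.0349]
orientation: [0.0, -0.084, 0.997, -0.0]
force: [-2.6, -1.4, 3.2]
finger_gap: 0.0127
grip_force: 69.4
```

Contact: the vertical force has changed sign. Releasing and withdrawing.

Call:
{"name": "arm_command", "arguments": {
  "targets": [
    [0,0,0,0],
    [0,0,0,0],
    [0,0,0,0],
    [0,0,0,0],
    [0,0,0,0],
    [0,0,0,0],
    [0,0,0,0],
    [0,0,0,0],
    [0,0,-0.004,0],
    [0,0,-0.01,0],
    [0,0,-0.02,0],
    [0,0,-0.02,0],
    [0,0,-0.03,0],
    [0,0,-0.03,0],
    [0,0,-0.03,0],
    [0,0,-0.03,0],
    [0,0,-0.02,0],
    [0,0,0,0],
    [0,0,0,0]
  ],
  "gripper": 70
}}

```text
t: 16.88
position: [0.568, 0.2223, 0.2305]
orientation: [0.002, -0.084, 0.997, 0.0]
force: [0.0, 0.2, -0.3]
finger_gap: 0.0599
grip_force: 0.0
```

Run:
```python
from m import *
s=robot.snapshot("side"); V=pts(s)
cv2.imwrite("pics/side4.png",cv2.cvtColor(s["frame"],cv2.COLOR_RGB2BGR))
P=V.reshape(-1,3); P=P[(abs(P[:,0]-.567)<.11)&(abs(P[:,1]-.222)<.09)]
h=P[(P[:,2]>.05)&(P[:,2]<.07)]; rect("handle (want z .060)",h)
from numpy.linalg import lstsq
p=P[(P[:,2]>.0195)&(P[:,2]<.028)&(abs(P[:,0]-.567)<.065)&(abs(P[:,1]-.222)<.045)]
c=lstsq(np.c_[p[:,:2],np.ones(len(p))],p[:,2],rcond=None)[0]; print("plate z",np.median(p[:,2]),"tilt",np.hypot(*c[:2]))
rect("jar",box(V,340,392,215,262,.14,.165)); rect("carton",box(V,285,380,330,380,.19,.215)); rect("cup",box(V,285,322,95,150,.08,.1)); rect("grip",box(V,255,300,250,312,.126,.145))
delta([.567,.222,.2])
```

```text
handle (want z .060) 179 rect mm [567.9 220.6] [83.6 16.8] 10.7 med z 0.0587 mean [0.5677 0.2183]
plate z 0.022089638339373163 tilt 0.0021307229973248484
jar 1266 rect mm [675.3 -94.4] [85.8 88. ] 16.4 med z 0.1512 mean [ 0.6744 -0.0993]
carton 2935 rect mm [ 575.1 -364.6] [ 61.4 120.2] 70.0 med z 0.1995 mean [ 0.5731 -0.3648]
cup 238 rect mm [579.4 382.1] [75.8 78.5] 52.0 med z 0.09 mean [0.5773 0.3754]
grip 130 rect mm [ 490.6 -154. ] [25.4 20.5] 71.5 med z 0.1339 mean [ 0.4907 -0.156 ]
t 16.9333 pos [0.567  0.2221 0.2284] shift [ 0.0001 -0.0001  0.0284] head y 99.58 F [-0.9  0.  -0.3] q [ 0.19  0.15  1.67  0.    1.32 -1.55] gap 0.0598
```

View pics/side4.png

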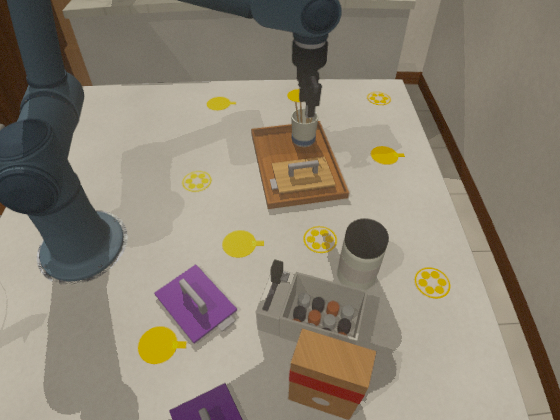

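The side view shows the cover lying flat in the tray at (304,175), handle up. The cup (304,125), jar and carton are in place, the latch is open and the gripper is clear.

```bash
python3 -c "
from cell import robot
print(robot.job_done())"
```

```text
the job is handed in; nothing more can be done
None
```

I slid the latch to its open stop and laid the cover flat, handle up, in the tray with the cup, jar and carton left in place, then handed the job in at about 17 s; the hand-in returned no verdict.

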